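# Lock the slide transport case with its T-key

## Task

Take the T-key from its holder, pass its head through the slot in the top of the slide case, press it down against the spring, turn it a quarter turn and let it rise so that it is locked in the groove, upright, and let go. Be gentle: the slot plate is adjustable and seldom in the middle, so if the key meets metal, feel along for the slot instead of pushing harder, and never press on the case with more than about 30 N. Leave the jar, beaker and steel weight standing where they are.

Things in the scene. Friction and masses are not known exactly. Their poses are not given: they have to be found in the camera images.
- key: T-key, 120 g +-25%, upright in the holder. Origin: centre of the T-head's underside; z up the stem. Steel T-head 30 (x) x 8 (y) x 7 (z) mm. Round stem 7 dia, z 7 to 44. Grey grip bar parallel to the head: 40 (x) x 14 (y) x 32 (z), z 42 to 74; pinch it across y. Half a turn about z gives the same key.
- holder: white plastic key holder fixed to the bench, 64 (x) x 42 (y) x 30 mm high, origin centre of underside. Pocket 32 (x) x 10 (y), floor at z 6; the key's head stands in it: lift 24 mm straight up to clear.
- case: grey slide transport case, aluminium top, fixed to the bench, 120 (x) x 90 (y) x 60 mm high, origin centre of underside, z up. A steel slot plate 74 (x) x 56 (y) x 5 lies on top (z 60 to 65); its slot, 33 long (x) x 11 wide (y), goes right through. Plate and case are hard: press lightly.
- slot (a point): on the case's axis, at the height of the slot plate's top (case z 65 mm). The slot's centre is here only at mid-adjustment: the plate stands anywhere up to 9 mm to either side along case x (0 across y), unmeasured: see it or feel for it. Stiff: 25 N along x shifts it. This point moves with the case, not with the plate.
- groove (a point): on the case's axis at the plate's underside (case z 60 mm). Four ridges under the plate, 3 mm deep (z 57 to 60), leave a groove 12 wide along case y across the slot's middle. Turned 90 degrees either way below the ridges and let up, the head is lifted into it by the spring: key origin at case z 53, held by 6 N.
- pad (a point): centre of the sprung pressure pad's top when free (case z 56 mm; this point is fixed). The pad yields downwards: 3.6 N preload + 0.8 N/mm, hard stop after 13 mm (14 N). The head is through plate and ridges when the key's origin is below case z 50; turn it there, best at z 46 to 48.5 (10 to 12 N).
- beaker: open clear plastic beaker, 66 dia, 75 tall (mm), bystander standing loose on the bench; origin centre of underside.
- stain_jar: small lidded glass staining jar, 44 dia, 55 tall (mm), bystander standing loose on the bench; origin centre of underside.
- weight: plain steel cylinder weight, 36 dia, 30 tall (mm), bystander standing loose on the bench; origin centre of underside.
Not all that is in view belongs to the job. Of the things like the key, leave any that is orange; of the rest the larger one is meant.

How it is judged:
By the outcome, as a careful person would: the job done as asked, in the order asked, and still so for the second after the job is handed in, with the robot touching nothing.
It also fails if it takes over 67 s, if anything falls off the work surface, if the arm or the gripper's body presses on something with over 40 N, if the wrist force passes 120 N, or if a joint passes its speed limit or range.

## Robot

A 6-joint arm with a two-finger parallel gripper is mounted at the origin on the work surface. World frame = base frame: x ahead of the robot, y to its left, z up, the work surface at z = 0. Lengths are in mm, angles in rad, forces in N, time in s.
With the tool pointing down it reaches from about 300 to 775 mm from the base axis. Payload 14.6 kg.
Tool frame: the origin (TCP) lies between the finger pads; the fingertips stand 25 mm ahead of it and the grasp point (between the pads) lies 6 mm ahead of it; z points along the fingers, x is the direction in which the jaws open and shut, and the axes are right-handed (so a half turn about z gives the same grasp; the last joint's range is limited). The gripper opens to 94 mm and grips with 3 to 60 N. Pads are 16 mm wide; open, the fingers measure 119 mm over their backs; the gripper's body (75 mm by 177 mm) begins 78 mm behind the grasp point.
Start: joints at [1.164, 0.3, 1.521, -0, 1.321, -0.067], TCP at [183.311, 518.543, 230.446] pointing down, gripper open.
Joint ranges: [-3.03, 3.03], [-0.79, 2.21], [0.23, 2.52], [-1.04, 4.18], [0, 3.07], [-2.55, 2.55]. Speed limits (rad/s): [2.22, 2.22, 2.57, 3.14, 3.14, 3.14].

## Interface

Orientations are given as [roll, pitch, yaw] about the fixed x, y, z axes, in that order (R = Rz(yaw) Ry(pitch) Rx(roll)).
In Python, from cell import manip gives the robot as it stands.
- The arm moves only by the tool apply_moves, never from a script. Its argument "series" is a list of rows, each a list of 3 entries, a list of its own where there are three numbers: the shift along the world's x, y, z in cm, then the turn, a rotation vector about the world's x, y, z in rad, then the opening in per cent of the stroke, from 0 (shut) to 100 (fully open). A call has exactly 10 rows; each row is the pose to reach, as a shift and turn from the pose commanded when the call began; what a row does not reach only later rows make up. A row lasts 1/8 s, in which the tool goes at most 62.5 mm and 10.7 degrees, less where a joint would pass 70% of its speed; a pose out of reach is approached as far as the arm can. A call with a gripper value outside its range is refused whole. The fingers move at their own pace and stop on an object; "grip_force" is the grip in N (left out, the last holds). Time passes only in rows, so rows that repeat a pose let the fingers close, or fill a call up. It gives the time, the measured TCP pose, the force and the opening at its end, in the units of the state.
- manip.read_state(): the state, without advancing time (a new reading comes with each control period).
- manip.camera(name): name is "side" or "top" or "wrist"; returns (picture, depth): 420x560x3 uint8, red, green, blue; 420x560 float32, mm along the optical axis (not along the pixel's ray), 0 where there is no reading.
- manip.camera_info(name): a dict with "intrinsics" (3x3 intrinsics, pixels), "extrinsics" (4x4, takes a point from world to camera coordinates); the wrist camera has in their place "hand_eye" (4x4, takes a point from camera to tool coordinates, whose origin is the TCP and whose axes are the tool frame's). Camera axes: x right, y down, z forward; pixel columns grow to the right and rows downward; lengths in mm; the calibration is good to about 2 mm. A picture is of the moment at which its call begins: read the wrist's pose just before it. camera_info takes no time and is no camera call.
- manip.sign_off(): hands the job in, once; it reports no verdict.
The state is a dict: "clock": time; "joints": joint angles; "qd": joint speeds; "effort": joint torques, N m; "eef_pos": TCP position; "eef_rot": TCP orientation; "wrist_force": force on the tool from outside, world axes, zero at the start; "moment": the same for the moment, N m; "finger_gap": finger opening in mm.
Only numpy, scipy, OpenCV 4.12 (cv2) and the standard library are available. Lean on these libraries where they do the work, as an engineer would, in place of code of your own. Each camera call takes 0.05 s, during which the arm holds its last target.

## Working session

There is one attempt and no reset: what is moved stays moved. The work goes in short steps, Python scripts to look and compute and a tool call to move; the robot and the scene stay as the last step left them, time stands still between calls to the robot, and variables do not carry over. Pictures are saved under pics/ and viewed, and the job is handed in when it is done.

Besides the shell and the picture viewer there is one more tool, called after "Request:" by a JSON object that holds its "method" and its "body", one argument or row to a line. apply_moves: Moves the arm, as the interface text tells. Its arguments: {"type":"object","properties":{"series":{"type":"array","items":{"type":"array"}},"grip_force":{"type":"number"}},"required":["series"]}

```bash
ls; mkdir -p pics
python3 - <<'E'
from cell import manip
import cv2,numpy as np
print(manip.read_state())
for n in ["side","top","wrist"]:
    p,d=manip.camera(n); cv2.imwrite(f"pics/{n}0.png",p[:,:,::-1]); np.savez(f"pics/{n}0.npz",p=p,d=d)
    i=manip.camera_info(n); print(n,{k:np.round(v,3).tolist() if not isinstance(v,str) else v for k,v in i.items()})
E
```

```text
pics
{'clock': 0.0, 'joints': array([ 1.16437419e+00,  3.00452784e-01,  1.52156496e+00, -1.00946972e-05,
        1.32071656e+00, -6.66242727e-02]), 'qd': array([-0.00060471,  0.00149997, -0.00182147, -0.00189999, -0.00241302,
       -0.00146222]), 'effort': array([ 6.75143256e-04, -5.31804836e+01, -3.52735126e+01,  7.08563067e-02,
        2.44116521e-02, -6.48323976e-05]), 'eef_pos': array([183.23868973, 518.33209515, 229.90318414]), 'eef_rot': array([-3.14152640e+00,  1.13977539e-03,  1.23100101e+00]), 'wrist_force': array([-0.29591103, -0.19372922,  0.38720953]), 'moment': array([-0.00745192,  0.07093243,  0.04156359]), 'finger_gap': 94.03814283561219}
side {'intrinsics': [[473.633, 0.0, 283.535], [0.0, 473.633, 204.702], [0.0, 0.0, 1.0]], 'extrinsics': [[0.909, -0.417, -0.006, -523.726], [-0.221, -0.468, -0.856, 205.272], [0.354, 0.779, -0.517, 574.944], [0.0, 0.0, 0.0, 1.0]]}
top {'intrinsics': [[519.206, 0.0, 288.926], [0.0, 519.206, 202.629], [0.0, 0.0, 1.0]], 'extrinsics': [[-0.001, -1.0, 0.011, -26.442], [-0.996, 0.0, -0.092, 556.952], [0.092, -0.011, -0.996, 948.462], [0.0, 0.0, 0.0, 1.0]]}
wrist {'intrinsics': [[313.385, 0.0, 280.854], [0.0, 313.385, 207.108], [0.0, 0.0, 1.0]], 'hand_eye': [[1.0, -0.0, 0.001, -0.235], [0.0, 0.958, 0.288, -84.913], [-0.001, -0.288, 0.958, -154.268], [0.0, 0.0, 0.0, 1.0]]}
```

View pics/top0.png

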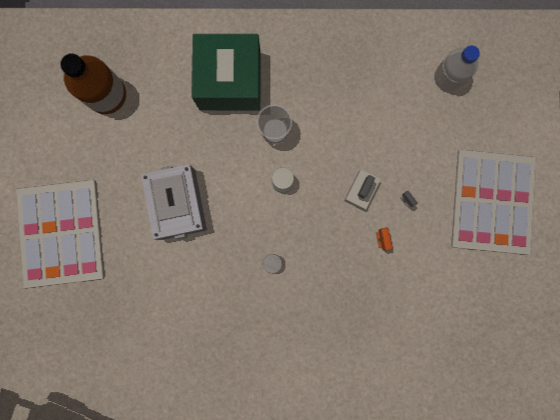

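View pics/side0.png

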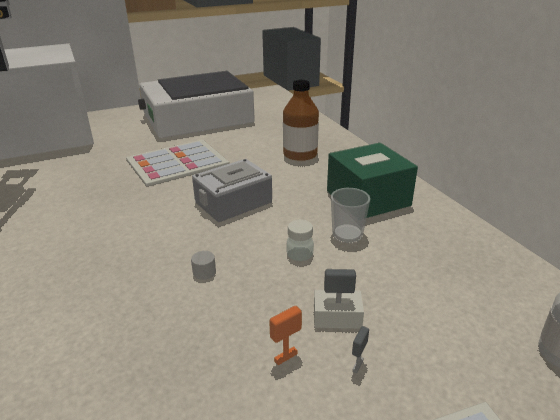

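View pics/wrist0.png

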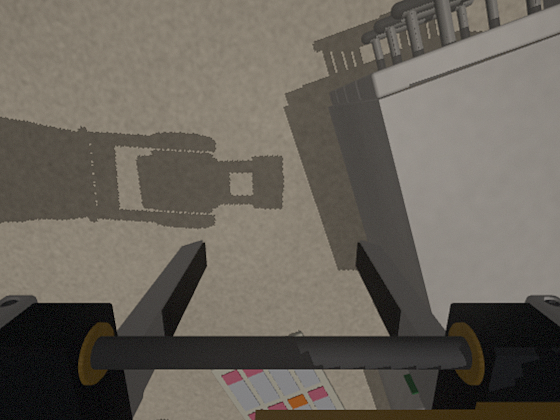

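The top view shows the case at about (172,203), with a dark slot at (170,197). The holder with the grey key is at (364,189), a small grey decoy at (409,199) and the orange decoy at (385,239). Next I enlarge these.

```bash
cat > h.py <<'E'
import numpy as np,cv2
from cell import manip
def crop(p,x0,y0,w,h,s,f):
    c=cv2.resize(p[y0:y0+h,x0:x0+w],None,fx=s,fy=s,interpolation=cv2.INTER_CUBIC); cv2.imwrite(f,c[:,:,::-1])
def unp_z(n,u,v,z):  # pixel -> world at known z
    i=manip.camera_info(n);K=i["intrinsics"];E=i["extrinsics"];R=E[:3,:3];t=E[:3,3]
    r=R.T@np.linalg.inv(K)@[u,v,1];c=-R.T@t;return c+r*(z-c[2])/r[2]
def unp_d(n,u,v,d):
    i=manip.camera_info(n);K=i["intrinsics"];E=i["extrinsics"];R=E[:3,:3];t=E[:3,3]
    return R.T@(np.linalg.inv(K)@[u,v,1]*d-t)
E
python3 - <<'E'
from h import *
a=np.load("pics/top0.npz");p=a["p"]
crop(p,135,155,80,90,7,"pics/tc.png"); crop(p,335,160,60,60,10,"pics/tk.png")
E
```

```text
(no output)
```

View pics/tc.png

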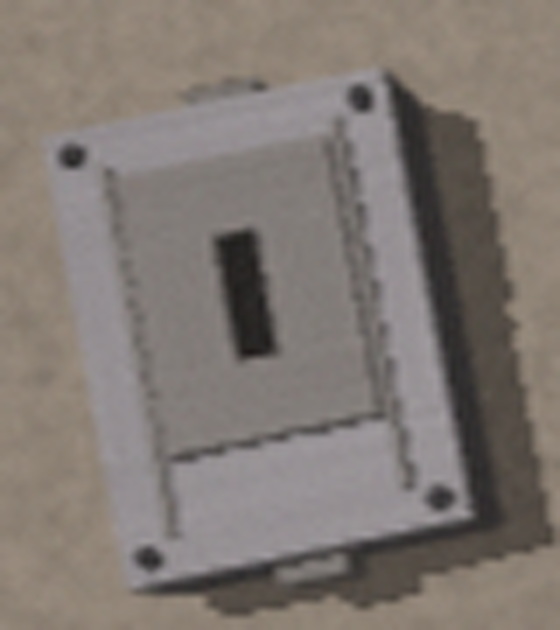

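View pics/tk.png

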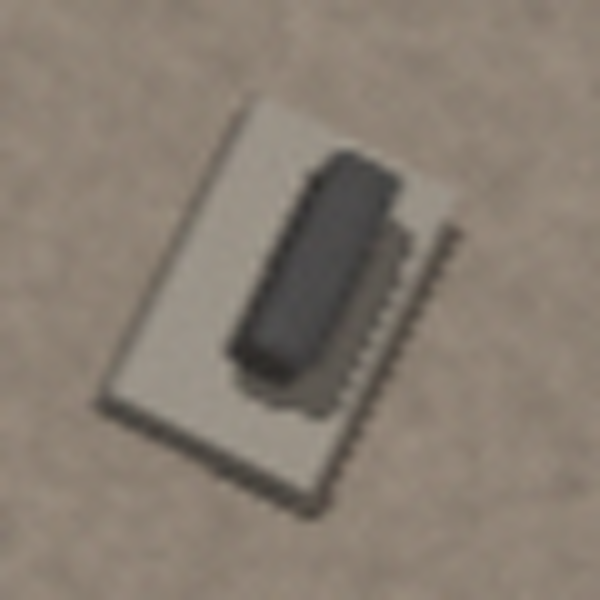

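Run:
```python
from h import *
a=np.load("pics/top0.npz");p,d=a["p"],a["d"]
def f(x,y,s,x0,y0): return (x+.5)/s-.5+x0,(y+.5)/s-.5+y0
for nm,pts,z in [("case",[(45,140),(383,70),(472,517),(133,588)],60),("slot",[(213,236),(256,230),(276,352),(237,360)],65),("plate",[(108,172),(330,135),(385,415),(170,460)],65)]:
    w=np.array([unp_z("top",*f(x,y,7,135,155),z)[:2] for x,y in pts]);print(nm,w.round(1).tolist(),w.mean(0).round(1),[np.linalg.norm(w[i]-w[i-1]).round(1) for i in range(4)])
    e=(w[0]+w[1]-w[2]-w[3]);print(np.arctan2(e[1],e[0]))
w=np.array([unp_z("top",*f(x,y,10,335,160),30)[:2] for x,y in [(257,95),(460,200),(318,500),(105,395)]]);print("holder",w.round(1).tolist(),w.mean(0).round(1),[np.linalg.norm(w[i]-w[i-1]).round(1) for i in range(4)]);e=(w[0]+w[1]-w[2]-w[3]);print(np.arctan2(e[1],e[0]))
def cloud(n,d,u0,v0,w,h):
    return np.array([unp_d(n,u,v,d[v,u]) for v in range(v0,v0+h) for u in range(u0,u0+w) if d[v,u]>0])
c=cloud("top",d,335,160,60,60);k=c[c[:,2]>66];print(len(k),np.median(k[:,2]),cv2.minAreaRect(k[:,:2].astype(np.float32)),k[:,:2].mean(0)); 
hh=c[(c[:,2]>20)&(c[:,2]<40)];print("hold z",np.median(hh[:,2]),cv2.minAreaRect(hh[:,:2].astype(np.float32)))
c=cloud("top",d,135,155,80,90)
print("case top z",np.median(c[c[:,2]>50][:,2]), np.percentile(c[:,2],[5,95]))
# side view check
a=np.load("pics/side0.npz");crop(a["p"],180,150,110,75,7,"pics/sc.png");crop(a["p"],300,255,80,80,7,"pics/sk.png")
```

```text
case [[605.0, 241.6], [623.4, 154.5], [507.2, 129.8], [489.1, 216.3]] [556.2 185.6] [np.float64(118.6), np.float64(89.0), np.float64(118.7), np.float64(88.3)]
0.21241573682767298
slot [[579.3, 196.5], [580.9, 185.5], [549.4, 179.8], [547.3, 189.7]] [564.2 187.9] [np.float64(32.7), np.float64(11.1), np.float64(32.0), np.float64(10.1)]
0.19457220072911874
plate [[595.9, 223.9], [605.6, 167.0], [533.2, 151.6], [521.7, 206.3]] [564.1 187.2] [np.float64(76.3), np.float64(57.7), np.float64(74.0), np.float64(55.9)]
0.22030359441890066
holder [[619.9, -161.3], [600.0, -199.2], [543.5, -171.6], [563.2, -132.0]] [ 581.7 -166. ] [np.float64(63.8), np.float64(42.8), np.float64(62.9), np.float64(44.3)]
-0.465387223570235Traceback (most recent call last):
  File "<stdin>", line 10, in <module>
  File "<stdin>", line 9, in cloud
  File "h.py", line 9, in unp_d
    i=manip.camera_info(n);K=i["intrinsics"];E=i["extrinsics"];R=E[:3,:3];t=E[:3,3]
ValueError: time passes only in moves, steps and waits
```

```bash
python3 - <<'E'
from cell import manip
import pickle
pickle.dump({n:{k:v for k,v in manip.camera_info(n).items()} for n in ["side","top","wrist"]},open("ci.pkl","wb"))
E
sed -i 's/manip.camera_info(n)/CI[n]/; 2a import pickle; CI=pickle.load(open("ci.pkl","rb"))' h.py
python3 - <<'E'
from h import *
a=np.load("pics/top0.npz");p,d=a["p"],a["d"]
def cloud(n,d,u0,v0,w,h):
    return np.array([unp_d(n,u,v,d[v,u]) for v in range(v0,v0+h) for u in range(u0,u0+w) if d[v,u]>0])
c=cloud("top",d,335,160,60,60);k=c[c[:,2]>66];print(len(k),np.median(k[:,2]),cv2.minAreaRect(k[:,:2].astype(np.float32)),k[:,:2].mean(0)); 
hh=c[(c[:,2]>20)&(c[:,2]<40)];print("hold z",np.median(hh[:,2]),cv2.minAreaRect(hh[:,:2].astype(np.float32)))
c=cloud("top",d,135,155,80,90)
print("case top z",np.median(c[c[:,2]>50][:,2]), np.percentile(c[:,2],[5,95]))
k=c[c[:,2]>50];print(cv2.minAreaRect(k[:,:2].astype(np.float32)))
a=np.load("pics/side0.npz");d=a["d"]
c=cloud("side",d,315,262,50,35);k=c[(c[:,2]>74)];print("side key",len(k),cv2.minAreaRect(k[:,:2].astype(np.float32)),np.percentile(c[:,2],[90,99]))
c=cloud("side",d,180,150,100,75);k=c[(c[:,2]>56)];print("side case",len(k),cv2.minAreaRect(k[:,:2].astype(np.float32)),np.percentile(k[:,2],[50,99]))
crop(a["p"],180,150,110,75,7,"pics/sc.png");crop(a["p"],300,255,80,80,7,"pics/sk.png")
E
```

```text
193 79.1447391112522 ((582.919189453125, -164.89381408691406), (14.16501522064209, 40.937461853027344), 63.564842224121094) [ 581.84889373 -163.83121318]
hold z 29.943747812309347 ((582.6488037109375, -164.54473876953125), (42.166378021240234, 64.77435302734375), 63.666378021240234)
case top z 61.06194233844515 [-2.67678045 65.39674087]
((556.5396728515625, 186.9930419921875), (129.86691284179688, 91.21763610839844), 12.290640830993652)
side key 275 ((581.3518676757812, -165.31729125976562), (14.34601879119873, 39.27155685424805), 63.511505126953125) [78.03166153 79.89967772]
side case 1561 ((555.5292358398438, 187.53033447265625), (121.85232543945312, 93.99150085449219), 11.832196235656738) [60.55074549 65.8014023 ]
```

View pics/sc.png

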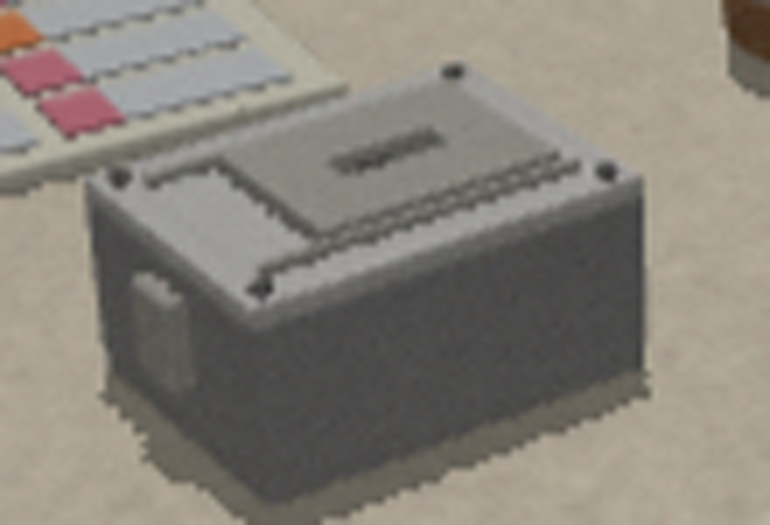

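View pics/sk.png

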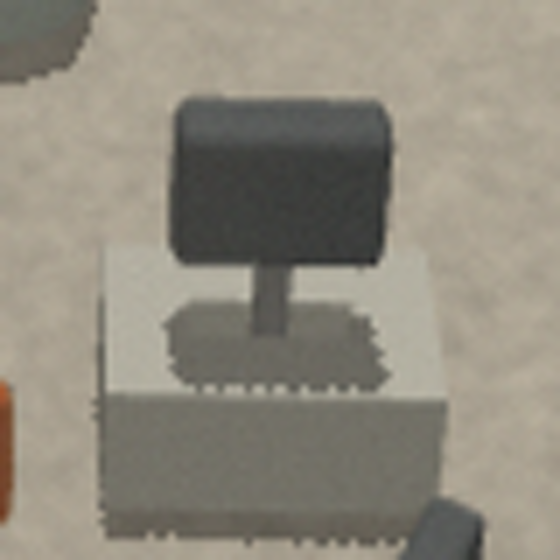

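Request:
{"method": "apply_moves", "body": {
  "series": [
    [[6,-10,0],[0,0,0],50],
    [[12,-20,0],[0,0,0],50],
    [[18,-30,0],[0,0,-0.03],50],
    [[24,-40,0],[0,0,-0.06],50],
    [[29,-50,0],[0,0,-0.09],50],
    [[34,-58,-2],[0,0,-0.12],50],
    [[39.9,-68.35,-5],[0,0,-0.122],50],
    [[39.9,-68.35,-7],[0,0,-0.122],50],
    [[39.9,-68.35,-8],[0,0,-0.122],50],
    [[39.9,-68.35,-8],[0,0,-0.122],50]
  ],
  "grip_force": 40
}}

```text
clock: 1.4
eef_pos: [497.8, -19.5, 184.5]
eef_rot: [3.141, -0.0, 1.109]
wrist_force: [0.7, 0.4, 0.9]
finger_gap: 47.2
```

Request:
{"method": "apply_moves", "body": {
  "series": [
    [[3,-5,-1],[0,0,0],50],
    [[6,-10,-2],[0,0,0],50],
    [[8.4,-14.5,-3],[0,0,0],50],
    [[8.4,-14.5,-3],[0,0,0],50],
    [[8.4,-14.5,-3],[0,0,0],50],
    [[8.4,-14.5,-3],[0,0,0],50],
    [[8.4,-14.5,-3],[0,0,0],50],
    [[8.4,-14.5,-3],[0,0,0],50],
    [[8.4,-14.5,-3],[0,0,0],50],
    [[8.4,-14.5,-3],[0,0,0],50]
  ]
}}

```text
clock: 2.65
eef_pos: [581.2, -162.4, 154.9]
eef_rot: [3.141, -0.0, 1.109]
wrist_force: [0.7, 0.2, 0.4]
finger_gap: 47.0
```

Run:
```python
from h import *
s=manip.read_state();print(s["eef_pos"],s["eef_rot"],s["clock"])
p,d=manip.camera("wrist");cv2.imwrite("pics/w1.png",p[:,:,::-1]);np.savez("pics/w1.npz",p=p,d=d,pos=s["eef_pos"],rot=s["eef_rot"])
```

```text
[ 581.17045965 -162.4457838   154.92989415] [ 3.14148580e+00 -1.98979022e-05  1.10905778e+00] 2.65
```

View pics/w1.png

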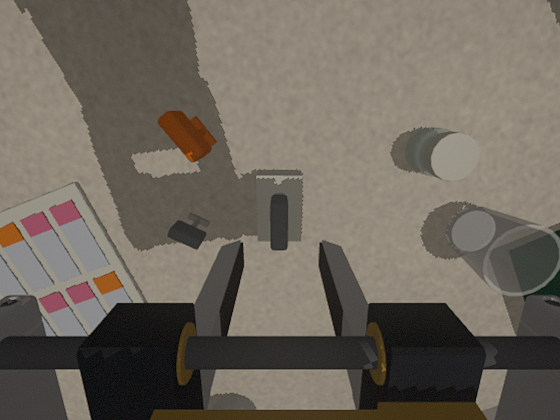

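The wrist view shows the key bar at about (279,222), between the fingers and square to them. The small decoy is at (190,230) and clear of the left finger. Next I refine the key position from the depth image.

```bash
cat >> h.py <<'E'
from scipy.spatial.transform import Rotation as Ro
def wcloud(d,pos,rot,u0,v0,w,h):
    K=CI["wrist"]["intrinsics"];H=CI["wrist"]["hand_eye"]
    vv,uu=np.mgrid[v0:v0+h,u0:u0+w];dd=d[v0:v0+h,u0:u0+w];m=dd>0
    P=(np.linalg.inv(K)@np.stack([uu[m],vv[m],np.ones(m.sum())]))*dd[m]
    P=H[:3,:3]@P+H[:3,3:4]
    return (Ro.from_euler("xyz",rot).as_matrix()@P).T+pos
E
python3 - <<'E'
from h import *
a=np.load("pics/w1.npz")
c=wcloud(a["d"],a["pos"],a["rot"],250,165,60,90)
k=c[c[:,2]>74];print(len(k),np.median(k[:,2]),cv2.minAreaRect(k[:,:2].astype(np.float32)))
k=c[(c[:,2]>22)&(c[:,2]<34)];print(len(k),np.median(k[:,2]),cv2.minAreaRect(k[:,:2].astype(np.float32)))
E
```

```text
850 79.72102654109301 ((581.0298461914062, -164.4444122314453), (13.563505172729492, 39.52958297729492), 63.13783645629883)
2195 30.044432102604745 ((581.41015625, -164.90626525878906), (42.011775970458984, 64.5081558227539), 63.390201568603516)
```

Request:
{"method": "apply_moves", "body": {
  "series": [
    [[0.05,-0.24,-2],[0,0,0],50],
    [[0.05,-0.24,-4.5],[0,0,0],50],
    [[0.05,-0.24,-7],[0,0,0],50],
    [[0.05,-0.24,-8.3],[0,0,0],50],
    [[0.05,-0.24,-8.3],[0,0,0],50],
    [[0.05,-0.24,-8.3],[0,0,0],0],
    [[0.05,-0.24,-8.3],[0,0,0],0],
    [[0.05,-0.24,-8.3],[0,0,0],0],
    [[0.05,-0.24,-8.3],[0,0,0],0],
    [[0.05,-0.24,-8.3],[0,0,0],0]
  ],
  "grip_force": 40
}}

```text
clock: 3.95
eef_pos: [581.8, -164.9, 72.2]
eef_rot: [3.141, -0.0, 1.109]
wrist_force: [0.0, 1.6, 4.2]
finger_gap: 13.8
```

Request:
{"method": "apply_moves", "body": {
  "series": [
    [[0,0,1.0],[0,0,0],0],
    [[0,0,2.5],[0,0,0],0],
    [[0,0,5],[0,0,0],0],
    [[0,0,9],[0,0,0],0],
    [[0,4,11],[0,0,0.1],0],
    [[-0.5,9,11],[0,0,0.25],0],
    [[-1,15,11],[0,0,0.42],0],
    [[-1.5,21,11],[0,0,0.6],0],
    [[-1.75,27,11],[0,0,0.674],0],
    [[-1.75,31,11],[0,0,0.674],0]
  ]
}}

```text
clock: 5.2
eef_pos: [563.7, 147.6, 183.2]
eef_rot: [3.14, -0.0, 1.786]
wrist_force: [0.7, -0.5, -0.8]
finger_gap: 13.6
```

Run:
```python
from h import *
s=manip.read_state();print(s["eef_pos"],s["eef_rot"],s["clock"],s["wrist_force"])
p,d=manip.camera("wrist");cv2.imwrite("pics/w2.png",p[:,:,::-1]);np.savez("pics/w2.npz",p=p,d=d,pos=s["eef_pos"],rot=s["eef_rot"])
```

```text
[563.74719914 147.61876327 183.17220461] [ 3.14035996e+00 -6.15399187e-05  1.78565296e+00] 5.2 [ 0.7212222  -0.49186527 -0.79507107]
```

View pics/w2.png

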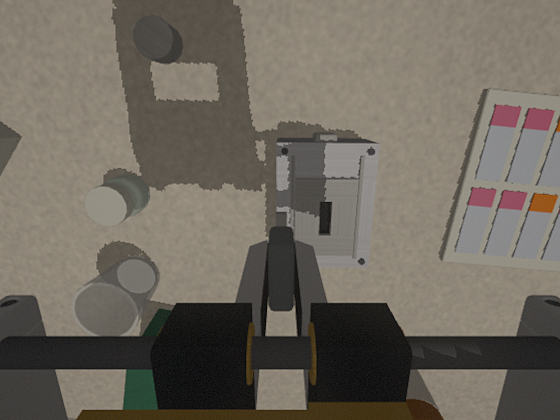

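Run:
```python
from h import *
a=np.load("pics/w2.npz");crop(a["p"],260,130,130,140,5,"pics/w2c.png")
```

```text
(no output)
```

View pics/w2c.png

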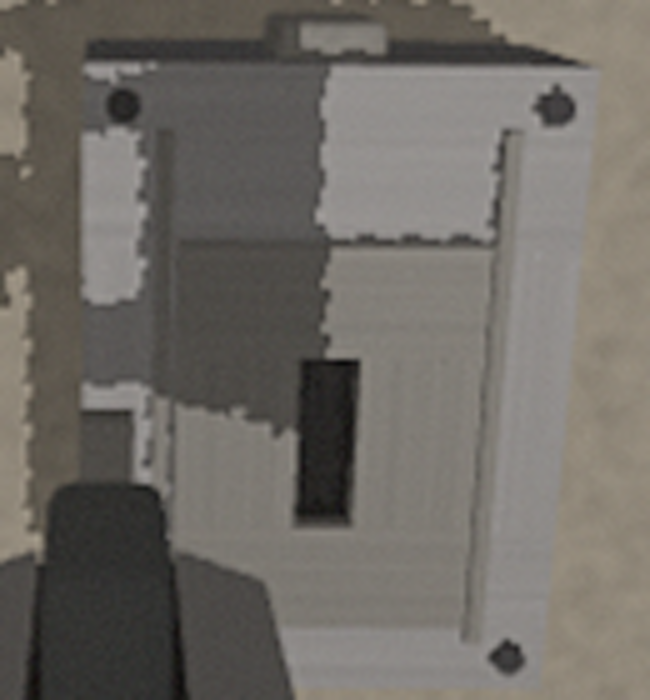

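Run:
```python
from h import *
a=np.load("pics/w2.npz");pos,rot=a["pos"],a["rot"]
K=CI["wrist"]["intrinsics"];H=CI["wrist"]["hand_eye"];R=Ro.from_euler("xyz",rot).as_matrix()
def wz(u,v,z):
    r=R@H[:3,:3]@np.linalg.inv(K)@[u,v,1];c=R@H[:3,3]+pos;return c+r*(z-c[2])/r[2]
f=lambda x,y:((x+.5)/5-.5+260,(y+.5)/5-.5+130)
w=np.array([wz(*f(*q),65)[:2] for q in [(301,359),(360,359),(352,525),(293,525)]]);print(w.round(1).tolist(),w.mean(0),[np.linalg.norm(w[i]-w[i-1]).round(1) for i in range(4)])
e=(w[2]+w[3]-w[0]-w[1]);print(np.arctan2(e[1],e[0]))
w=np.array([wz(*f(*q),60)[:2] for q in [(123,105),(555,105),(508,657)]]);print("screws",w.round(1).tolist(),(w[0]+w[2])/2, np.arctan2(*(w[2]-w[1])[::-1]))
c=wcloud(a["d"],pos,rot,265,225,40,90);k=c[(c[:,2]>160)];print(len(k),np.median(k[:,2]),np.percentile(k[:,2],[5,50,99]),cv2.minAreaRect(k[:,:2].astype(np.float32)))
```

```text
[[548.2, 180.2], [546.0, 190.6], [577.4, 197.5], [579.7, 186.7]] [562.83530625 188.76047815] [np.float64(32.2), np.float64(10.7), np.float64(32.2), np.float64(11.0)]
0.20979228294579433
screws [[511.3, 139.2], [495.1, 213.2], [599.4, 235.6]] [555.34789067 187.37348459] 0.2116655304286805
3124 190.58378482621362 [168.5257661  190.58378483 227.85316699] ((562.864990234375, 147.0032196044922), (22.59988784790039, 40.571533203125), 87.04306030273438)
```

Request:
{"method": "apply_moves", "body": {
  "series": [
    [[0,1.5,-0.5],[0,0,0],0],
    [[0,3.5,-1.5],[0,0,0],0],
    [[0,4.1,-2.5],[0,0,0],0],
    [[0,4.1,-3.5],[0,0,0],0],
    [[0,4.1,-4],[0,0,0],0],
    [[0,4.1,-4.3],[0,0,0],0],
    [[0,4.1,-4.3],[0,0,0],0],
    [[0,4.1,-4.3],[0,0,0],0],
    [[0,4.1,-4.3],[0,0,0],0],
    [[0,4.1,-4.3],[0,0,0],0]
  ]
}}

```text
clock: 6.5
eef_pos: [564.2, 186.1, 139.0]
eef_rot: [3.141, 0.0, 1.783]
wrist_force: [-0.7, -0.3, -0.8]
finger_gap: 13.6
```

Run:
```python
from h import *
s=manip.read_state();print(s["eef_pos"],s["eef_rot"],s["clock"],s["wrist_force"],s["moment"])
for n in ["wrist","side"]:
    p,d=manip.camera(n);np.savez(f"pics/{n}3.npz",p=p,d=d,pos=s["eef_pos"],rot=s["eef_rot"])
    if n=="side": crop(p,170,90,120,130,4.5,"pics/s3.png")
    else: crop(p,210,140,140,120,5,"pics/w3.png")
```

```text
[564.17801239 186.12947839 139.01741165] [3.14139547e+00 8.59187190e-07 1.78299241e+00] 6.5 [-0.68778207 -0.29336176 -0.78574543] [0.0222777 0.0426105 0.0160649]
```

View pics/s3.png

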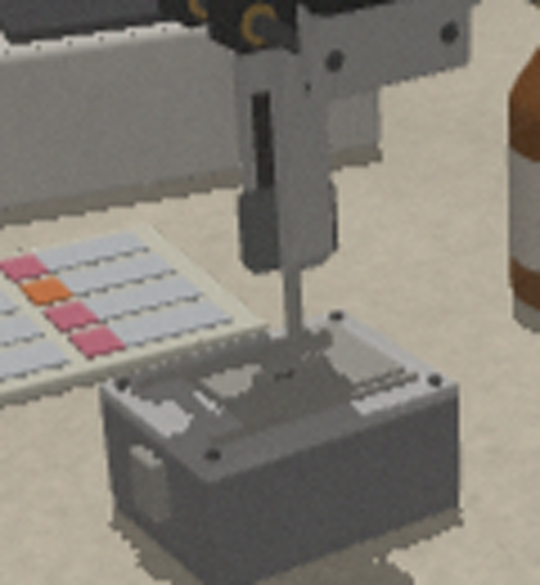

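View pics/w3.png

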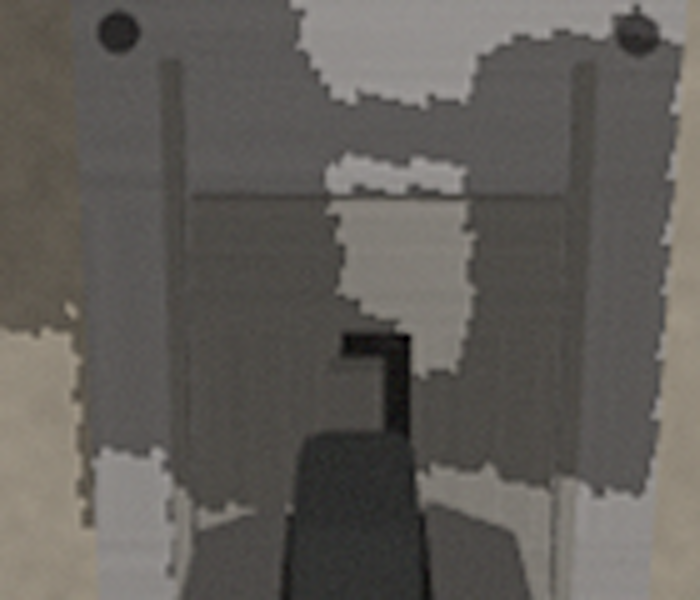

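Run:
```python
from h import *
a=np.load("pics/wrist3.npz");pos,rot=a["pos"],a["rot"]
K=CI["wrist"]["intrinsics"];H=CI["wrist"]["hand_eye"];R=Ro.from_euler("xyz",rot).as_matrix()
def wz(u,v,z):
    r=R@H[:3,:3]@np.linalg.inv(K)@[u,v,1];c=R@H[:3,3]+pos;P=c+r*(z-c[2])/r[2];return (R.T@(P-pos)).round(2)
f=lambda x,y:((x+.5)/5-.5+210,(y+.5)/5-.5+140)
for n,q,z in [("slot TL",(341,333),65),("slot TR",(411,333),65),("slot R lower",(411,430),65),("head end",(365,357),73),("head end if top",(365,357),80),("head right",(385,400),80),("bar end top",(360,433),147),("bar L",(305,440),147),("bar R",(413,440),147)]: print(n,wz(*f(*q),z)[:2])
```

```text
slot TL [ -2.38 -16.98]
slot TR [  8.26 -16.98]
slot R lower [ 8.41 -1.3 ]
head end [  1.22 -15.67]
head end if top [  1.17 -17.87]
head right [  4.06 -11.38]
bar end top [  0.25 -31.02]
bar L [ -5.22 -30.28]
bar R [  5.52 -30.28]
```

Request:
{"method": "apply_moves", "body": {
  "series": [
    [[-0.04,0.29,0],[0,0,0],0],
    [[-0.04,0.29,0],[0,0,0],0],
    [[-0.04,0.29,-0.3],[0,0,0],0],
    [[-0.04,0.29,-0.5],[0,0,0],0],
    [[-0.04,0.29,-0.65],[0,0,0],0],
    [[-0.04,0.29,-0.75],[0,0,0],0],
    [[-0.04,0.29,-0.85],[0,0,0],0],
    [[-0.04,0.29,-0.9],[0,0,0],0],
    [[-0.04,0.29,-0.95],[0,0,0],0],
    [[-0.04,0.29,-0.95],[0,0,0],0]
  ]
}}

```text
clock: 7.85
eef_pos: [563.7, 189.0, 129.4]
eef_rot: [-3.142, 0.0, 1.783]
wrist_force: [0.4, -1.0, -0.7]
finger_gap: 13.6
```

Request:
{"method": "apply_moves", "body": {
  "series": [
    [[0,0,-0.05],[0,0,0],0],
    [[0,0,-0.1],[0,0,0],0],
    [[0,0,-0.15],[0,0,0],0],
    [[0,0,-0.2],[0,0,0],0],
    [[0,0,-0.25],[0,0,0],0],
    [[0,0,-0.3],[0,0,0],0],
    [[0,0,-0.35],[0,0,0],0],
    [[0,0,-0.4],[0,0,0],0],
    [[0,0,-0.4],[0,0,0],0],
    [[0,0,-0.4],[0,0,0],0]
  ]
}}

```text
clock: 9.1
eef_pos: [563.8, 189.0, 125.4]
eef_rot: [3.142, 0.0, 1.783]
wrist_force: [0.1, -0.9, -0.8]
finger_gap: 14.0
```

Request:
{"method": "apply_moves", "body": {
  "series": [
    [[0,0,-0.1],[0,0,0],0],
    [[0,0,-0.2],[0,0,0],0],
    [[0,0,-0.3],[0,0,0],0],
    [[0,0,-0.4],[0,0,0],0],
    [[0,0,-0.5],[0,0,0],0],
    [[0,0,-0.6],[0,0,0],0],
    [[0,0,-0.7],[0,0,0],0],
    [[0,0,-0.75],[0,0,0],0],
    [[0,0,-0.75],[0,0,0],0],
    [[0,0,-0.75],[0,0,0],0]
  ]
}}

```text
clock: 10.35
eef_pos: [563.8, 189.0, 118.1]
eef_rot: [3.141, 0.0, 1.783]
wrist_force: [-2.1, -0.5, 5.5]
finger_gap: 13.8
```

Request:
{"method": "apply_moves", "body": {
  "series": [
    [[0,0,-0.1],[0,0,0],0],
    [[0,0,-0.2],[0,0,0],0],
    [[0,0,-0.3],[0,0,0],0],
    [[0,0,-0.4],[0,0,0],0],
    [[0,0,-0.45],[0,0,0],0],
    [[0,0,-0.5],[0,0,0],0],
    [[0,0,-0.5],[0,0,0],0],
    [[0,0,-0.5],[0,0,0],0],
    [[0,0,-0.5],[0,0,0],0],
    [[0,0,-0.5],[0,0,0],0]
  ]
}}

```text
clock: 11.6
eef_pos: [563.9, 189.1, 113.5]
eef_rot: [3.141, -0.0, 1.783]
wrist_force: [-3.5, -1.3, 9.6]
finger_gap: 13.6
```

Request:
{"method": "apply_moves", "body": {
  "series": [
    [[0,0,0],[0,0,-0.1],0],
    [[0,-0.01,0],[0,0,-0.27],0],
    [[-0.01,-0.02,0],[0,0,-0.44],0],
    [[-0.02,-0.03,0],[0,0,-0.61],0],
    [[-0.03,-0.04,0],[0,0,-0.78],0],
    [[-0.04,-0.05,0],[0,0,-0.95],0],
    [[-0.05,-0.06,0],[0,0,-1.12],0],
    [[-0.05,-0.07,0],[0,0,-1.28],0],
    [[-0.05,-0.08,0],[0,0,-1.43],0],
    [[-0.05,-0.08,0],[0,0,-1.571],0]
  ]
}}

```text
clock: 12.85
eef_pos: [564.0, 188.4, 113.8]
eef_rot: [-3.142, -0.003, 0.207]
wrist_force: [0.4, -0.6, 9.7]
finger_gap: 13.7
```

Request:
{"method": "apply_moves", "body": {
  "series": [
    [[0,0,0],[0,0,0],0],
    [[0,0,0],[0,0,0],0],
    [[0,0,0],[0,0,0],0],
    [[0,0,0],[0,0,0],0],
    [[0,0,0],[0,0,0],0],
    [[0,0,0],[0,0,0],0],
    [[0,0,0],[0,0,0],0],
    [[0,0,0],[0,0,0],0],
    [[0,0,0],[0,0,0],0],
    [[0,0,0],[0,0,0],0]
  ]
}}

```text
clock: 14.1
eef_pos: [564.0, 188.4, 113.8]
eef_rot: [-3.141, -0.003, 0.212]
wrist_force: [0.5, -0.8, 9.9]
finger_gap: 13.9
```

Run:
```python
from h import *
s=manip.read_state();print(s["eef_pos"],s["eef_rot"],s["clock"],s["wrist_force"],s["moment"],s["joints"])
for n in ["wrist","side"]:
    p,d=manip.camera(n);np.savez(f"pics/{n}4.npz",p=p,d=d,pos=s["eef_pos"],rot=s["eef_rot"])
    if n=="side": crop(p,170,90,120,130,4.5,"pics/s4.png")
    else: crop(p,210,140,140,120,5,"pics/w4.png")
```

```text
[564.02310212 188.3853841  113.84214154] [-3.14146292e+00 -2.55870464e-03  2.11893868e-01] 14.1 [ 0.52789313 -0.79913773  9.90057987] [-0.07011297  0.04790638 -0.05900498] [2.60763677e-01 5.11881815e-01 1.50911229e+00 5.09949400e-06
 1.11803656e+00 4.88674184e-02]
```

View pics/w4.png

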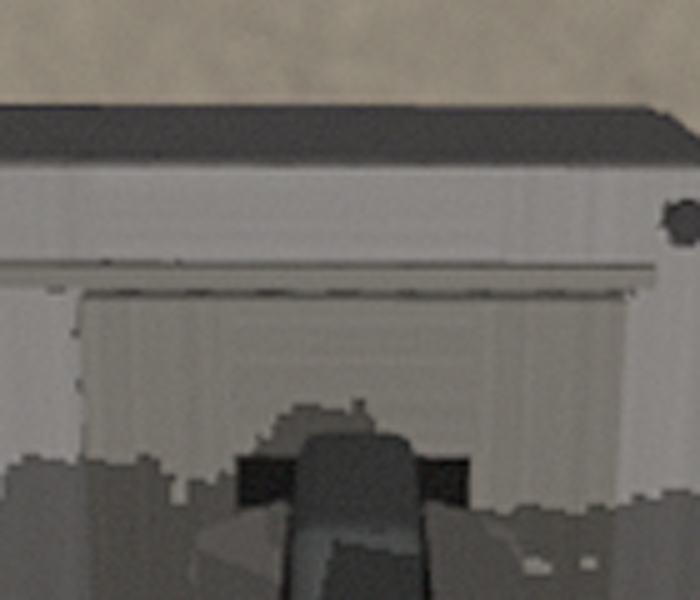

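View pics/s4.png

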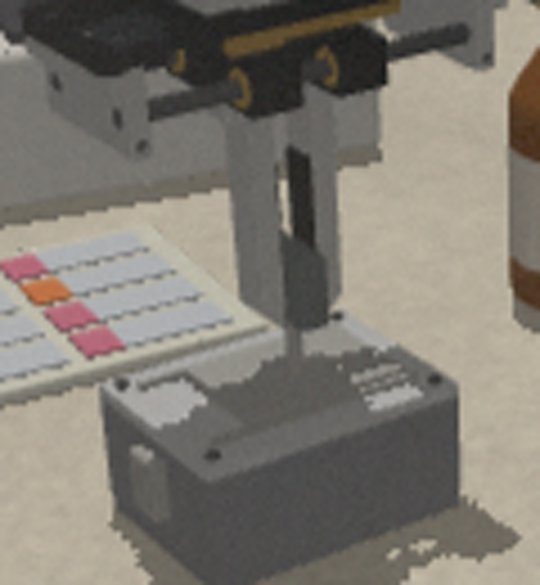

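Request:
{"method": "apply_moves", "body": {
  "series": [
    [[0,0,0.1],[0,0,0],0],
    [[0,0,0.2],[0,0,0],0],
    [[0,0,0.25],[0,0,0],0],
    [[0,0,0.3],[0,0,0],0],
    [[0,0,0.35],[0,0,0],0],
    [[0,0,0.4],[0,0,0],0],
    [[0,0,0.45],[0,0,0],0],
    [[0,0,0.5],[0,0,0],0],
    [[0,0,0.5],[0,0,0],0],
    [[0,0,0.5],[0,0,0],0]
  ]
}}

```text
clock: 15.45
eef_pos: [564.0, 188.4, 118.5]
eef_rot: [-3.142, -0.002, 0.212]
wrist_force: [2.4, 0.7, 6.4]
finger_gap: 13.5
```

Request:
{"method": "apply_moves", "body": {
  "series": [
    [[0,0,0.02],[0,0,0],0],
    [[0,0,0.04],[0,0,0],0],
    [[0,0,0.06],[0,0,0],0],
    [[0,0,0.07],[0,0,0],0],
    [[0,0,0.07],[0,0,0],0],
    [[0,0,0.07],[0,0,0],0],
    [[0,0,0.07],[0,0,0],0],
    [[0,0,0.07],[0,0,0],0],
    [[0,0,0.07],[0,0,0],0],
    [[0,0,0.07],[0,0,0],0]
  ]
}}

```text
clock: 16.7
eef_pos: [563.3, 188.2, 118.7]
eef_rot: [-3.142, -0.0, 0.212]
wrist_force: [3.4, 1.2, 4.4]
finger_gap: 13.7
```

Request:
{"method": "apply_moves", "body": {
  "series": [
    [[0,0,0.02],[0,0,0],0],
    [[0,0,0.04],[0,0,0],0],
    [[0,0,0.05],[0,0,0],0],
    [[0,0,0.05],[0,0,0],0],
    [[0,0,0.05],[0,0,0],0],
    [[0,0,0.05],[0,0,0],0],
    [[0,0,0.05],[0,0,0],0],
    [[0,0,0.05],[0,0,0],0],
    [[0,0,0.05],[0,0,0],0],
    [[0,0,0.05],[0,0,0],0]
  ]
}}

```text
clock: 17.95
eef_pos: [563.2, 188.2, 119.1]
eef_rot: [3.142, 0.0, 0.212]
wrist_force: [3.0, 0.8, 5.3]
finger_gap: 13.5
```

Run:
```python
from h import *
s=manip.read_state();print(s["eef_pos"],s["eef_rot"],s["clock"],s["wrist_force"],s["moment"])
p,d=manip.camera("wrist");crop(p,210,140,140,120,5,"pics/w5.png");np.savez("pics/wrist5.npz",p=p,d=d,pos=s["eef_pos"],rot=s["eef_rot"])
```

```text
[563.23198634 188.1794445  119.05077443] [3.14155954e+00 1.22526123e-04 2.11979311e-01] 17.95 [2.98066756 0.75019271 5.25649253] [ 0.09510053 -0.64587955  0.01902362]
```

View pics/w5.png

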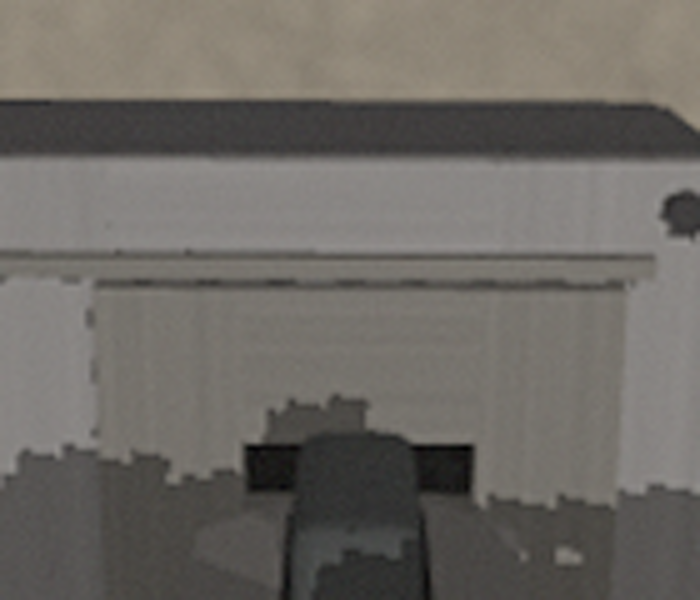

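Request:
{"method": "apply_moves", "body": {
  "series": [
    [[0.03,0.01,0],[0,0,0],0],
    [[0.05,0.01,0],[0,0,0],0],
    [[0.05,0.01,0.02],[0,0,0],0],
    [[0.05,0.01,0.04],[0,0,0],0],
    [[0.05,0.01,0.05],[0,0,0],0],
    [[0.05,0.01,0.05],[0,0,0],0],
    [[0.05,0.01,0.05],[0,0,0],0],
    [[0.05,0.01,0.05],[0,0,0],0],
    [[0.05,0.01,0.05],[0,0,0],0],
    [[0.05,0.01,0.05],[0,0,0],0]
  ]
}}

```text
clock: 19.25
eef_pos: [563.5, 188.3, 119.3]
eef_rot: [3.142, 0.001, 0.212]
wrist_force: [-3.3, -0.5, -1.0]
finger_gap: 13.8
```

Request:
{"method": "apply_moves", "body": {
  "series": [
    [[-0.02,0,0],[0,0,0],0],
    [[-0.02,0,0],[0,0,0],0],
    [[-0.02,0,0],[0,0,0],18],
    [[-0.02,0,0],[0,0,0],25],
    [[-0.02,0,0],[0,0,0],40],
    [[-0.02,0,0],[0,0,0],50],
    [[-0.02,0,0],[0,0,0],50],
    [[-0.02,0,0],[0,0,0],50],
    [[-0.02,0,1],[0,0,0],50],
    [[-0.02,0,2],[0,0,0],50]
  ]
}}

```text
clock: 20.5
eef_pos: [563.7, 188.4, 140.6]
eef_rot: [-3.142, -0.0, 0.212]
wrist_force: [-0.1, -0.4, 0.0]
finger_gap: 47.1
```

Request:
{"method": "apply_moves", "body": {
  "series": [
    [[0,0,1.5],[0,0,0],50],
    [[0,0,3],[0,0,0],50],
    [[0,0,5],[0,0,0],50],
    [[0,0,7],[0,0,0],50],
    [[0,0,9],[0,0,0],50],
    [[-3,0,11],[0,0,0],50],
    [[-6,0,12],[0,0,0],50],
    [[-8,0,12],[0,0,0],50],
    [[-8,0,12],[0,0,0],50],
    [[-8,0,12],[0,0,0],50]
  ]
}}

```text
clock: 21.75
eef_pos: [484.1, 188.3, 260.0]
eef_rot: [-3.142, -0.001, 0.212]
wrist_force: [0.2, -0.1, 0.3]
finger_gap: 46.7
```

Run:
```python
from h import *
s=manip.read_state();print(s["eef_pos"],s["clock"],s["wrist_force"])
for n in ["side","wrist","top"]:
    p,d=manip.camera(n);np.savez(f"pics/{n}6.npz",p=p,d=d,pos=s["eef_pos"],rot=s["eef_rot"]);cv2.imwrite(f"pics/{n}6.png",p[:,:,::-1])
    if n=="side": crop(p,170,90,120,130,4.5,"pics/s6.png")
a=np.load("pics/side6.npz");d=a["d"]
c=np.array([unp_d("side",u,v,d[v,u]) for v in range(90,220) for u in range(180,290) if d[v,u]>0])
k=c[(c[:,2]>92)&(c[:,2]<135)&(np.hypot(c[:,0]-563,c[:,1]-188)<40)];print(len(k),k.mean(0),k[:,2].max(),cv2.minAreaRect(k[:,:2].astype(np.float32)))
t=k[k[:,2]>122];print("top",len(t),t.mean(0) if len(t) else 0,cv2.minAreaRect(t[:,:2].astype(np.float32)) if len(t)>3 else 0)
a=np.load("pics/wrist6.npz");c=wcloud(a["d"],a["pos"],a["rot"],0,0,560,420)
t=c[(c[:,2]>118)&(c[:,2]<135)&(np.hypot(c[:,0]-563,c[:,1]-188)<35)];print("wrist top",len(t),np.median(t[:,2]),cv2.minAreaRect(t[:,:2].astype(np.float32)))
```

```text
[484.14308306 188.3166978  259.95043211] 21.75 [ 0.24975946 -0.0711279   0.34178403]
304 [560.88702353 181.46710374 114.09248265] 127.55259158270107 ((562.2482299804688, 187.16708374023438), (13.913086891174316, 42.9767951965332), 13.304718017578125)
top 95 [561.82104338 184.34085417 125.36356997] ((562.35302734375, 186.98165893554688), (13.658068656921387, 39.86100769042969), 12.928505897521973)
wrist top 619 126.97392467500595 ((562.6338500976562, 189.2760467529297), (14.47452163696289, 38.9626350402832), 12.537593841552734)
```

View pics/side6.png

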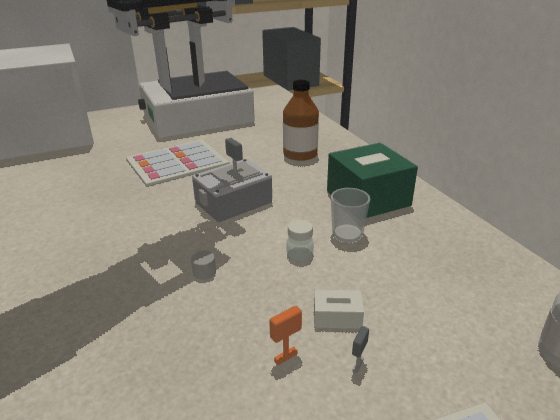

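View pics/wrist6.png

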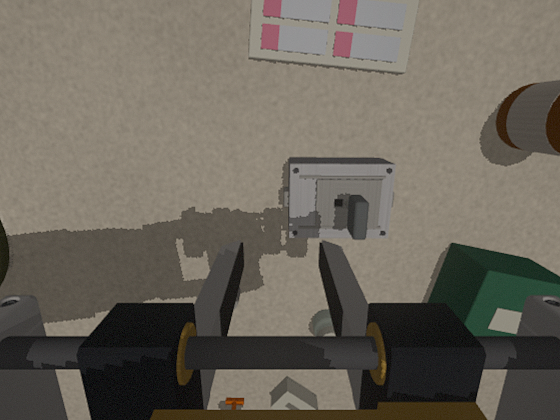

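The key stands upright in the case at about (235,155) in the side view. Its top is at z = 127 mm, which is 53 + 74, so it is seated. The jar, beaker and weight are where they were.

```bash
python3 -c "
from cell import manip
print(manip.sign_off())"
```

```text
the job is handed in; nothing more can be done
None
```

The T-key is locked in the groove, standing upright and released, and I handed the job in at about 22 s of the 67 s allowed.

- **Finding the slot:** The cameras put the slot plate about 8 mm off mid-adjustment along case x. With the key held just above the plate, a wrist view showed the head about 3 mm to one side, so I corrected that. The head then passed through without touching the plate.
- **Press and turn:** I pressed to about case z 47.5 with roughly 10 N and turned a quarter turn. I then let the key rise to case z 53, where the vertical load on the gripper dropped to about zero, and opened the fingers.
- **Last checks:** The wrist camera's depth put the top of the key at 127 mm, exactly the 53 + 74 expected when locked. The grip bar lies across the slot to within about 1°. In the final side view the jar, beaker, weight and both decoy keys looked unmoved; I did not re-measure them. The wrist force after backing off was about zero.
- **Side force and camera agreement:** I saw about 3 N of side force while the key rose into the groove and eased it before letting go. The side and wrist cameras disagreed on the key's position by about 2 mm, which is within their calibration.

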